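# Lever open the fixture flap and hold it

### The job

Open the heavy steel flap of the bench fixture and keep it open: push the safety catch by its upright post all the way out from under the lever, then press the pad on the lever's long end down with the fingertips until it meets the rubber stop. The program finishes while still holding the lever down there. Pick nothing up: keep the lever's pin in its cradle, do not touch the flap itself, and leave the cup, the adapter and the collar where they stand.

Things in the scene. Friction and masses are not known exactly. Their poses are not given: they have to be found in the camera images.
- fixture: Grey fixture bolted to the bench, base plate 345 x 120 x 10 mm. Origin on the bench below the lever's pivot. +x: from the pivot towards the flap box (the lever's long end lies towards -x); +y: the way the catch is pushed out; z up. Flap box x 80..160 mm, y -60..60. Springy rubber stop at x -152, y 0, top 43 mm high, gives 1 mm per 2.5 N. Cradle cheeks reach 105 mm high. Catch guides run out to y 165, 28 mm high.
- cradle (a point): Middle of the cradle slots in the fixture, where the lever's pin axis lies when seated: 80 mm above the bench.
- lever: Loose flat aluminium lever, 230 x 24 x 10 mm, 0.28 kg; its cross pin (10 mm) lies in the open slots of the cradle. Origin on the pin axis, axes parallel to the fixture's at rest, when the long end stands up at 0.30 rad. The short end's round toe, 60 mm beyond the pivot, rests under the flap's lip. Fully down, the lever has turned about 0.5 rad and its long end lies on the rubber stop.
- lever_pad (a point): Centre of the top of the ribbed black press pad (42 mm along the lever, 36 mm across) at the long end, 157 mm from the pivot. About 136 mm above the bench at rest, 62 mm when the lever meets the stop; it moves up to 7 mm along the lever on the way. The flap's weight opposes with 2 to 7 N; let go, the lever comes back up. With the catch in, the pad stops after about 6 mm.
- lever_pivot (a point): Point on the lever's pin axis, in the middle of the lever; coincides with the cradle point within 2 mm while the pin is seated.
- catch_post (a point): Centre of the top of the catch's upright post: steel pin 14 mm thick, with a black knob 20 mm thick from 100 to 116 mm above the bench. It stands 85 mm along fixture +y from the catch's tongue, which lies under the lever 85 mm from the pivot towards the pad. Between post and lever 60 mm are free for the fingers; the lever's top there is about 113 mm above the bench.
- catch (a joint): Slide of the safety catch, m, along the fixture's +y: 0 = tongue under the lever (the lever is blocked), 0.042 = fully out at its end stop; it starts somewhere from 0 to 0.006. The lever is free from about 0.025 on. It takes about 2 N to slide and stays where it is left.
- flap (a joint): Hinge of the heavy steel flap, rad: 0 = shut, about 0.30 when the lever is on the rubber stop. Flap 98 x 116 x 25 mm, 1.6 to 2.6 kg, hinged along the far edge of the box; it falls shut by itself.
- flap_lip (a point): Middle of the lower front edge of the flap, above the lever's toe, 70 mm above the bench when shut.
- cup: Red plastic cup, 64 mm in diameter, 53 mm high, bystander beside the flap box, on the catch post's side. Origin: centre of its underside.
- adapter: Grey turned adapter standing upright, 26 mm in diameter, 52 mm high, bystander on the side of the lever away from the catch post. Origin: centre of its underside.
- collar: Small metal collar (ring), 26 mm in diameter, 12 mm high, bystander on the side of the lever away from the catch post. Origin: centre of its underside.

How it is judged:
By the outcome, as a careful person would: the job done as asked, in the order asked, and still so for the second after the job is handed in, while the arm keeps its last pose, push and grip.
It also fails if it takes over 35 s, if anything falls off the work surface, if the arm or the gripper's body presses on something with over 40 N, if the wrist force passes 120 N, or if a joint passes its speed limit or range.

### The arm

A 6-joint arm with a two-finger parallel gripper is mounted at the origin on a cart in front of the work surface, level with it; the furniture and walls round the work are solid. World frame = base frame: x ahead of the robot, y to its left, z up, the work surface at z = 0. Lengths are in mm, angles in rad, forces in N, time in s.
With the tool pointing down it reaches from about 300 to 775 mm from the base axis. Payload 14.6 kg.
Tool frame: the origin (TCP) lies on the mounting face of the last link; the fingertips stand 199 mm ahead of it and the grasp point (between the pads) lies 180 mm ahead of it; z points along the fingers, y is the line along which they close (so a half turn about z gives the same grasp; the last joint's range is limited). The gripper opens to 94 mm and grips with 3 to 60 N. Pads are 16 mm wide; open, the fingers measure 119 mm over their backs; the gripper's body (75 mm by 177 mm) begins 78 mm behind the grasp point.
Start: joints at [1.228, 0.3, 1.521, -0, 1.321, -0.067], TCP at [149.772, 529.206, 404.646] pointing down, gripper open.
Joint ranges: [-3.03, 3.03], [-0.79, 2.21], [0.23, 2.52], [-1.04, 4.18], [0, 3.07], [-2.55, 2.55]. Speed limits (rad/s): [2.22, 2.22, 2.57, 3.14, 3.14, 3.14].

### API

Orientations are given as [roll, pitch, yaw] about the fixed x, y, z axes, in that order (R = Rz(yaw) Ry(pitch) Rx(roll)).
In Python, from cell import manip gives the robot as it stands. The module is installed in compiled form; this text tells all that it offers.
- The arm moves only by the shell command python3 -m creep 'ROWS' [FORCE]. ROWS is a JSON object of lists of equal length, an entry for each row: "slide": the shift along the world's x, y, z in cm, a list of three; "turn": the turn about the world's z in rad; "claw": the opening, from 0 (shut) to 1 (fully open). A call has 1 to 8 rows; each row shifts and turns the commanded pose from where the row before left it; what a row does not reach is not made up. A row lasts 1/8 s, in which the tool goes at most 62.5 mm and 10.7 degrees, less where a joint would pass 70% of its speed; a pose out of reach is approached as far as the arm can. A call with a gripper value outside its range is refused whole. The fingers move at their own pace and stop on an object; FORCE is the grip in N (left out, the last holds). Time passes only in rows, so rows that do not move let the fingers close. It gives the time, the measured TCP pose, the force, the opening and the grip force at its end, in the units of the state.
- manip.read_state(): the state, without advancing time (a new reading comes with each control period).
- manip.camera(name): name is "scene" or "top" or "wrist"; returns (picture, depth): 400x640x3 uint8, red, green, blue; 400x640 float32, mm along the optical axis (not along the pixel's ray), 0 where there is no reading.
- manip.calibration(name): a dict with "intrinsics" (3x3 intrinsics, pixels), "pose" (4x4, takes a point from camera to world coordinates). Camera axes: x right, y up, looking along -z (the intrinsics and any distortion apply to the point x, -y, -z); pixel columns grow to the right and rows downward; lengths in mm; the calibration is good to about 2 mm. A picture is of the moment at which its call begins: read the wrist's pose just before it. calibration takes no time and is no camera call; for the wrist camera it gives the pose at the moment of the call.
- manip.sign_off(): hands the job in; it is judged then, once.
Trained networks look in the newest picture that a camera, given by its name, has taken for a name from the list of things; names that differ only in an ending like _2 or _b are one class to them, and where a whole thing is asked for, a point or a joint stands for the part that bears it (a point fixed in the world has none). Each returns a list of dicts, best first, with "score" (0 to 1); they miss things now and then, are a little off and sometimes report something else, mostly with a low value. They report only what shows in the picture. A call takes as long as a camera call.
- manip.cut_out(query, camera): "mask" (400x640 bool, what is visible of it) and "position" ([column, row] in pixels, amid what is visible of it).
The state is a dict: "clock": time; "joints": joint angles; "qd": joint speeds; "effort": joint torques, N m; "eef_pos": TCP position; "eef_rot": TCP orientation; "wrist_force": force on the tool from outside, world axes, zero at the start; "moment": the same for the moment, N m; "finger_gap": finger opening in mm; "finger_force": force on a finger pad.
Only numpy, scipy, OpenCV 4.12 (cv2) and the standard library are available. Lean on these libraries where they do the work, as an engineer would, in place of code of your own. Each camera call takes 0.05 s, during which the arm holds its last target. There are 200 camera calls.

## Working session

There is one attempt and no reset: what is moved stays moved. The work goes in short steps, Python scripts to look and compute and a shell command to move; the robot and the scene stay as the last step left them, time stands still between calls to the robot, and variables do not carry over. Pictures are saved under pics/ and viewed, at most 10 in all, crops included, and the job is handed in when it is done.

```bash
mkdir -p pics
cat > h.py <<'E'
import numpy as np, cv2
from cell import manip
def world(cam, mask, depth, cal):
    K=np.array(cal["intrinsics"]);T=np.array(cal["pose"])
    v,u=np.nonzero(mask&(depth>0)); d=depth[v,u]
    p=np.c_[(u-K[0,2])/K[0,0]*d,-(v-K[1,2])/K[1,1]*d,-d]
    return p@T[:3,:3].T+T[:3,3], u, v
E
python3 - <<'E'
from h import *
s=manip.read_state(); print(s["clock"],s["eef_pos"],s["eef_rot"],s["finger_gap"])
for c in("top","scene"):
    im,d=manip.camera(c); cal=manip.calibration(c); print(c,{k:v for k,v in cal.items() if k not in("pose",)})
    cv2.imwrite(f"pics/{c}1.png",im[:,:,::-1])
    for q in("lever_pad","catch_post","lever","cup","adapter","collar","flap"):
        r=manip.cut_out(q,c)
        for x in r[:2]:
            p,u,v=world(c,x["mask"],d,cal)
            if len(p): print(c,q,round(x["score"],2),np.round(x["position"]),"n",len(p),"med",np.median(p,0).round(),"lo",np.percentile(p,3,axis=0).round(),"hi",np.percentile(p,97,axis=0).round())
E
```

```text
0.0 [149.76167608 529.19871844 404.05887393] [-3.14043717e+00 -8.42020168e-05  2.86581387e+00] 93.83951886883567
top {'intrinsics': array([[411.89666631,   0.        , 317.91298268],
       [  0.        , 411.89666631, 194.39318636],
       [  0.        ,   0.        ,   1.        ]])}
top lever_pad 0.9 [337. 203.] n 1509 med [574.  71. 105.] lo [541. -18.  65.] hi [605. 180. 140.]
top catch_post 0.75 [349. 240.] n 482 med [524.  47.  24.] lo [485.  34.  20.] hi [566.  64. 116.]
top cup 0.55 [271. 279.] n 758 med [417. 213.   2.] lo [391. 183.  -1.] hi [447. 239.  52.]
top cup 0.48 [337. 211.] n 1457 med [574.  73. 106.] lo [540. -18.  72.] hi [604. 178. 140.]
top flap 0.91 [259. 229.] n 2818 med [534. 235.  94.] lo [480. 185.  79.] hi [592. 288.  97.]
scene {'intrinsics': array([[495.6089743 ,   0.        , 326.85988024],
       [  0.        , 495.6089743 , 187.48793512],
       [  0.        ,   0.        ,   1.        ]])}
scene lever_pad 0.88 [360. 190.] n 1035 med [572.  31. 118.] lo [532. -26.  70.] hi [604. 176. 140.]
scene catch_post 0.63 [332. 238.] n 1534 med [530.  47.  49.] lo [481.  29.  22.] hi [582.  60. 115.]
scene lever 0.86 [359. 194.] n 1040 med [573.  30. 119.] lo [532. -27.  69.] hi [605. 145. 140.]
scene cup 0.82 [228. 220.] n 1343 med [416. 190.  33.] lo [389. 177.   4.] hi [447. 239.  52.]
scene cup 0.33 [358. 191.] n 1104 med [573.  35. 116.] lo [532. -27.  59.] hi [609. 187. 140.]
scene adapter 0.62 [382. 216.] n 290 med [655.  70.  32.] lo [648.  64.   1.] hi [666.  81.  50.]
scene flap 0.8 [274. 172.] n 2202 med [521. 216.  94.] lo [472. 175.  74.] hi [587. 275.  96.]
```

View pics/top1.png

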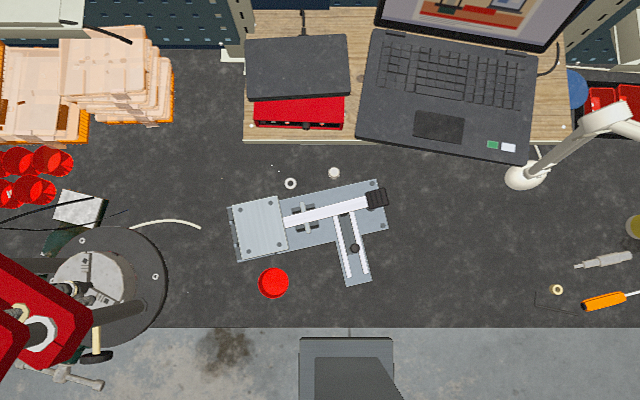

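View pics/scene1.png

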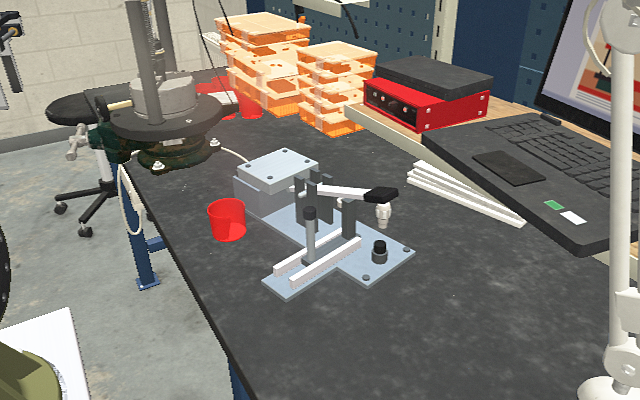

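Run:
```python
from h import *
print(np.round(manip.calibration("top")["pose"],2))
im,d=manip.camera("top");cal=manip.calibration("top")
def sel(q,lo,hi):
    r=manip.cut_out(q,"top")
    if not r: print(q,"none");return
    p,u,v=world("top",r[0]["mask"],d,cal); k=(p[:,2]>lo)&(p[:,2]<hi);p=p[k]
    if len(p)<3: print(q,"few",len(p));return
    print(q,lo,hi,len(p),"mean",p.mean(0).round(1),"min",p.min(0).round(),"max",p.max(0).round())
    if len(p)>5: r=cv2.minAreaRect(p[:,:2].astype(np.float32));print("  rect",r)
    return p
sel("catch_post",105,125); sel("catch_post",15,40)
p=sel("lever_pad",60,160)
sel("flap",85,105)
p=p[p[:,2]>85]; c=p.mean(0);w=np.linalg.svd(p-c,full_matrices=False)[2]; print(c,w)
# pad: high black
P,u,v=world("top",np.ones(d.shape,bool),d,cal)
k=(P[:,2]>104)&(P[:,2]<125)&(P[:,0]<545)&(P[:,1]<150); print("knob",k.sum(),P[k].mean(0),P[k].min(0),P[k].max(0)); 
k=(P[:,2]>122)&(P[:,2]<150)&(P[:,1]<80);q=P[k];print("pad",k.sum(),q.mean(0),q.min(0),q.max(0),cv2.minAreaRect(q[:,:2].astype(np.float32)))
```

```text
[[ 0.0000e+00  9.9000e-01 -1.5000e-01  4.7105e+02]
 [-1.0000e+00  0.0000e+00  1.0000e-02  1.1720e+02]
 [ 1.0000e-02  1.5000e-01  9.9000e-01  9.4669e+02]
 [ 0.0000e+00  0.0000e+00  0.0000e+00  1.0000e+00]]
catch_post none
catch_post none
lever_pad 60 160 1465 mean [572.6  75.3 106.4] min [526. -27.  66.] max [611. 187. 144.]
  rect ((565.8079223632812, 79.53470611572266), (62.77409744262695, 215.64566040039062), 8.21054458618164)
flap 85 105 2595 mean [535.1 233.5  94.2] min [472. 176.  86.] max [599. 291. 100.]
  rect ((536.39990234375, 234.32968139648438), (115.87154388427734, 97.95858764648438), 13.031478881835938)
[578.26183393  50.32970768 115.1489118 ] [[-0.21218865  0.92279753 -0.32159089]
 [ 0.97540376  0.22009809 -0.01201413]
 [ 0.05969493 -0.31623022 -0.94680249]]
knob 101 [503.52280572  59.23092386 112.6014909 ] [484.71007274  29.6286843  104.23245369] [543.49540685 148.97691482 118.11210771]
pad 939 [ 742.61853737 -188.87438397  136.25800554] [ 570.13999712 -519.1225116   122.00640399] [1013.57143488   79.45735646  149.91784183] ((790.3471069335938, -218.77203369140625), (599.0040893554688, 443.0376892089844), 89.67060852050781)
```

The pictures show the flap box on the left (top picture, around 260,228), the lever running right and up to the black pad at (376,197), and the post knob at (355,248) on the robot's side. The cup is at (273,282), and the collar and adapter are beyond the lever at (290,183) and (334,173). Fixture +y therefore points towards the robot.

```bash
cat > m.py <<'E'
from h import *
im,d=manip.camera("top");cal=manip.calibration("top")
P,u,v=world("top",np.ones(d.shape,bool),d,cal)
def box(n,x0,x1,y0,y1,z0,z1):
    k=(P[:,0]>x0)&(P[:,0]<x1)&(P[:,1]>y0)&(P[:,1]<y1)&(P[:,2]>z0)&(P[:,2]<z1);q=P[k]
    print(n,k.sum(),"px",u[k].mean().round(),v[k].mean().round(),"mean",q.mean(0).round(1),"min",q.min(0).round(),"max",q.max(0).round(),cv2.minAreaRect(q[:,:2].astype(np.float32)))
    return q
E
python3 - <<'E'
from m import *
kn=box("knob",470,530,0,60,108,120)
box("pad",560,650,-60,30,124,150)
fl=box("flap",440,640,150,320,88,105)
r=cv2.minAreaRect(fl[:,:2].astype(np.float32));a=np.deg2rad(r[2]);ex=np.array([-np.sin(a),np.cos(a)]);ey=np.array([-ex[1],ex[0]])
c=np.array(r[0]); print("ex",ex,"flap front",c-49*ex)
k=kn[:,:2].mean(0)
lv=box("lever",540,640,-10,110,95,135)
print("knob in axes rel flap centre",(k-c)@ex,(k-c)@ey,"lever y",((lv[:,:2]-c)@ey).mean())
E
```

```text
knob 77 px 355.0 248.0 mean [493.4  39.  115. ] min [485.  30. 112.] max [503.  48. 118.] ((493.7191162109375, 38.91754150390625), (18.17572593688965, 18.033008575439453), 89.99822235107422)
pad 401 px 376.0 198.0 mean [590.5  -2.4 134.6] min [570. -27. 124.] max [611.  30. 142.] ((589.9132690429688, 3.5255813598632812), (36.03693389892578, 57.36216354370117), 12.201537132263184)
flap 2689 px 260.0 227.0 mean [536.  232.5  94.3] min [470. 151.  88.] max [603. 294. 105.] ((541.1597900390625, 214.99388122558594), (116.38444519042969, 137.81292724609375), 12.996590614318848)
ex [-0.22489307  0.97438345] flap front [552.17955067 167.24909224]
lever 735 px 351.0 205.0 mean [579.4  46.3 115.8] min [556.  -9.  95.] max [610. 108. 135.] ((578.1649780273438, 48.8951416015625), (35.841773986816406, 124.26959228515625), 14.144583702087402)
knob in axes rel flap centre -160.72073991926288 86.14519078977276 lever y 0.6420878815508823
```

```bash
python3 -m creep '{"slide":[[3.6,-4.6,0],[3.6,-4.6,0],[3.6,-4.6,0],[3.6,-4.6,0],[3.6,-4.6,0],[3.6,-4.6,0],[3.6,-4.6,0],[3.6,-4.6,0]],"turn":[0.063,0.063,0.063,0.063,0.063,0.063,0.063,0.063],"claw":[0,0,0,0,0,0,0,0]}' 20
```

```text
clock: 2.1
eef_pos: [438.6, 159.4, 404.9]
eef_rot: [3.142, 0.001, -2.911]
wrist_force: [0.7, 1.0, -0.4]
finger_gap: 17.7
finger_force: 0.0
```

```bash
python3 -m creep '{"slide":[[3.1,-3.7,0],[3.1,-3.7,0],[3.24,-3.74,0],[0,0,-4],[0,0,-3],[0,0,0]],"turn":[0,0,0,0,0,0],"claw":[0,0,0,0,0,0]}'
python3 - <<'E'
from h import *
im,d=manip.camera("scene");cv2.imwrite("pics/s2.png",cv2.resize(im[100:320,200:480,::-1],None,fx=2.5,fy=2.5))
E
```

```text
clock: 2.85
eef_pos: [532.0, 49.7, 333.1]
eef_rot: [3.141, -0.004, -2.914]
wrist_force: [0.2, 0.9, 0.1]
finger_gap: 0.5
finger_force: 0.0
```

View pics/s2.png

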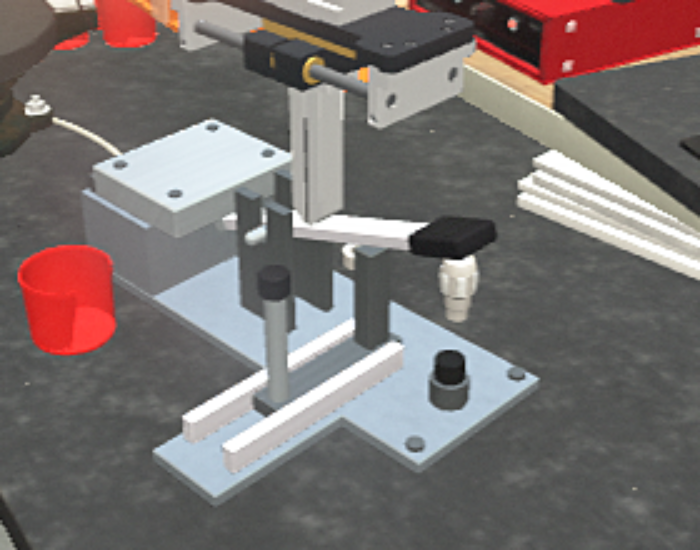

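The picture shows the closed fingers hanging in the gap between the post (275,330) and the lever, and nothing is being touched.

```bash
python3 -m creep '{"slide":[[0,0,-3],[0,0,-3],[0,0,0],[-1.95,-0.45,0],[0,0,0]],"turn":[0,0,0,0,0],"claw":[0,0,0,0,0]}'
```

```text
clock: 3.52
eef_pos: [512.7, 45.3, 276.8]
eef_rot: [-3.141, 0.002, -2.913]
wrist_force: [-0.2, 1.0, 0.4]
finger_gap: 0.3
finger_force: 0.0
```

```bash
python3 -m creep '{"slide":[[-0.97,-0.22,0],[-0.97,-0.23,0],[-0.97,-0.22,0],[0,0,0]],"turn":[0,0,0,0],"claw":[0,0,0,0]}'
python3 -m creep '{"slide":[[-0.49,-0.11,0],[-0.49,-0.11,0],[0,0,0]],"turn":[0,0,0],"claw":[0,0,0]}'
```

```text
clock: 4.03
eef_pos: [483.0, 38.5, 274.6]
eef_rot: [3.141, -0.001, -2.914]
wrist_force: [-0.0, -0.7, 0.6]
finger_gap: 0.4
finger_force: 0.0
clock: 4.4
eef_pos: [473.5, 36.4, 274.6]
eef_rot: [3.141, -0.001, -2.913]
wrist_force: [0.1, 0.2, 0.9]
finger_gap: 0.6
finger_force: 0.0
```

```bash
python3 -m creep '{"slide":[[-0.39,-0.09,0],[-0.29,-0.07,0]],"turn":[0,0],"claw":[0,0]}'
python3 - <<'E'
from h import *
im,d=manip.camera("scene");cv2.imwrite("pics/s3.png",cv2.resize(im[100:320,200:480,::-1],None,fx=2.5,fy=2.5))
E
```

```text
clock: 4.65
eef_pos: [468.6, 35.2, 275.0]
eef_rot: [-3.141, 0.01, -2.914]
wrist_force: [45.4, 12.7, -32.1]
finger_gap: 0.3
finger_force: 23.3
```

View pics/s3.png

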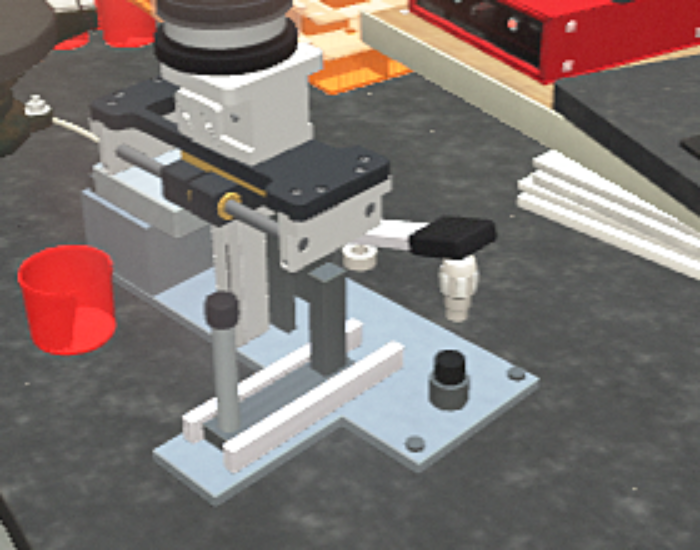

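The post (222,310) has reached the end of the guides, and the force jumped to about 47 N, so the catch is at its end stop. I'll back off, rise and move over the pad.

```bash
python3 -m creep '{"slide":[[1.2,0.28,0],[0,0,4],[0,0,5],[3.6,-1.4,0],[3.6,-1.4,0],[3.8,-1.6,0],[0,0,0]],"turn":[0,0,0,0,0,0,0],"claw":[0,0,0,0,0,0,0]}'
python3 - <<'E'
from m import *
kn=box("knob",420,480,0,60,108,120)
s=manip.read_state();print(s["eef_pos"],s["wrist_force"])
im,d=manip.camera("scene");cv2.imwrite("pics/s4.png",cv2.resize(im[60:300,200:480,::-1],None,fx=2.5,fy=2.5))
E
```

```text
clock: 5.58
eef_pos: [590.2, -7.3, 363.5]
eef_rot: [3.141, -0.002, -2.915]
wrist_force: [-0.8, 0.1, 0.0]
finger_gap: 0.4
finger_force: 0.0
knob 80 px 359.0 268.0 mean [453.7  29.8 114.3] min [445.  20. 109.] max [463.  38. 118.] ((454.1824645996094, 29.362110137939453), (17.707109451293945, 18.011444091796875), 0.5852432250976562)
[589.24513403  -6.71553972 363.66569906] [-0.14958518  0.77340717 -0.32355549]
```

View pics/s4.png

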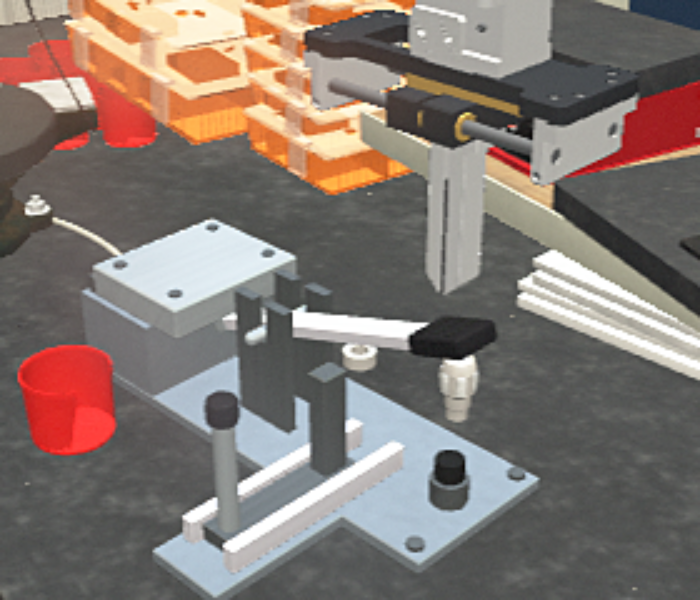

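```bash
python3 -m creep '{"slide":[[0,0,-2.4],[0,0,-0.8],[0,0,-1],[0,0,-1],[0,0,-1],[0,0,0]],"turn":[0,0,0,0,0,0],"claw":[0,0,0,0,0,0]}'
python3 -m creep '{"slide":[[0,0,-1],[0,0,-1],[0,0,-0.8],[0,0,0]],"turn":[0,0,0,0],"claw":[0,0,0,0]}'
```

```text
clock: 6.42
eef_pos: [589.0, -6.4, 302.0]
eef_rot: [3.141, -0.001, -2.913]
wrist_force: [0.9, -1.7, 3.9]
finger_gap: 0.7
finger_force: 1.9
clock: 6.92
eef_pos: [589.0, -6.4, 274.3]
eef_rot: [3.141, -0.001, -2.913]
wrist_force: [1.2, -2.0, 3.5]
finger_gap: 0.5
finger_force: 1.3
```

```bash
python3 -m creep '{"slide":[[0,0,-0.6],[0,0,-0.4],[0,0,0]],"turn":[0,0,0],"claw":[0,0,0]}'
python3 -m creep '{"slide":[[0,0,-0.3],[0,0,0]],"turn":[0,0],"claw":[0,0]}'
python3 -m creep '{"slide":[[0,0,-0.2],[0,0,0]],"turn":[0,0],"claw":[0,0]}'
```

```text
clock: 7.3
eef_pos: [589.0, -6.1, 264.7]
eef_rot: [3.141, -0.0, -2.913]
wrist_force: [0.2, 1.8, 3.9]
finger_gap: 0.5
finger_force: 1.6
clock: 7.55
eef_pos: [589.0, -6.1, 261.8]
eef_rot: [3.141, 0.0, -2.913]
wrist_force: [-0.1, 2.2, 3.6]
finger_gap: 0.5
finger_force: 1.8
clock: 7.8
eef_pos: [589.0, -6.3, 259.8]
eef_rot: [3.141, 0.0, -2.913]
wrist_force: [-0.6, 2.3, 4.1]
finger_gap: 0.4
finger_force: 2.0
```

```bash
for i in 1; do :; done; python3 -m creep '{"slide":[[0,0,-0.2],[0,0,0]],"turn":[0,0],"claw":[0,0]}' | grep -E "eef_pos|wrist"
python3 -m creep '{"slide":[[0,0,-0.2],[0,0,0]],"turn":[0,0],"claw":[0,0]}'| grep -E "eef_pos|wrist"
python3 - <<'E'
from h import *
im,d=manip.camera("scene");cv2.imwrite("pics/s5.png",cv2.resize(im[100:320,200:480,::-1],None,fx=2.5,fy=2.5))
E
```

```text
eef_pos: [589.1, -6.2, 258.1]
wrist_force: [-1.5, 3.3, 8.3]
eef_pos: [589.1, -6.1, 256.6]
wrist_force: [-3.8, 3.9, 12.9]
```

View pics/s5.png

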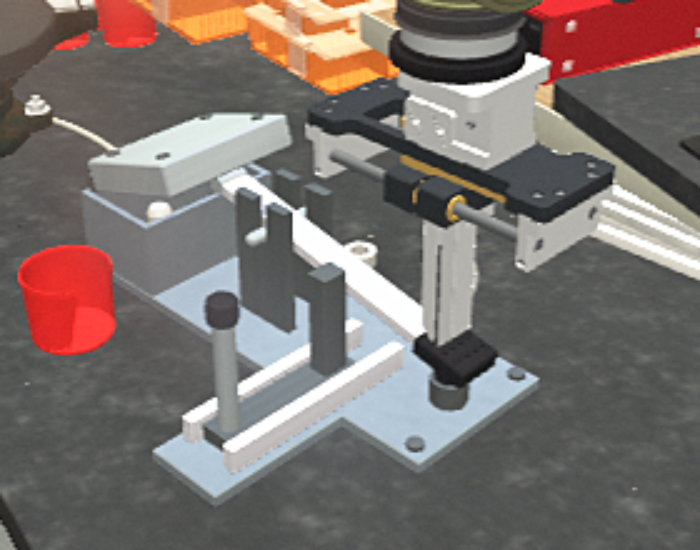

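The flap (190,155) is open, the pad (455,358) sits on the rubber stop, and the pin (258,238) is in its cradle. The force has risen from 4 to 13 N, which confirms contact with the stop.

```bash
python3 -m creep '{"slide":[[0,0,0],[0,0,0],[0,0,0],[0,0,0]],"turn":[0,0,0,0],"claw":[0,0,0,0]}' | grep -E "clock|eef_pos|wrist"
python3 -c "
from cell import manip
print(manip.sign_off())"
```

```text
clock: 8.85
eef_pos: [589.1, -6.1, 256.7]
wrist_force: [-2.7, 4.6, 12.5]
the job is handed in; nothing more can be done
None
```

The job is handed in: the catch is fully out at its end stop, and the arm is holding the lever down on the rubber stop with about 12.5 N, with the flap open; nothing was picked up, and it took about 9 s of the 35 s allowed.

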